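Put the hand test rig over to a fresh battery pack

ROBOT

A 6-joint arm with a two-finger parallel gripper is mounted at the origin on the work surface. World frame = base frame: x ahead of the robot, y to its left, z up, the work surface at z = 0. Lengths are in mm, angles in rad, forces in N, time in s.
With the tool pointing down it reaches from about 300 to 775 mm from the base axis. Payload 14.6 kg.
Tool frame: the origin (TCP) lies at the very end of the fingers, on their centre line; the grasp point (between the pads) lies 19 mm behind it; z points along the fingers, y is the line along which they close (so a half turn about z gives the same grasp; the last joint's range is limited). The gripper opens to 94 mm and grips with 3 to 60 N. Pads are 16 mm wide; open, the fingers measure 119 mm over their backs; the gripper's body (75 mm by 177 mm) begins 78 mm behind the grasp point.
Start: joints at [-1.361, 0.3, 1.521, -0, 1.321, -0.067], TCP at [150.297, -529.056, 175.046] pointing down, gripper open.
Joint ranges: [-3.03, 3.03], [-0.79, 2.21], [0.23, 2.52], [-1.04, 4.18], [0, 3.07], [-2.55, 2.55]. Speed limits (rad/s): [2.22, 2.22, 2.57, 3.14, 3.14, 3.14].

INTERFACE

Orientations are given as [roll, pitch, yaw] about the fixed x, y, z axes, in that order (R = Rz(yaw) Ry(pitch) Rx(roll)).
In Python, from cell import manip, optics gives the robot as it stands.
- The arm moves only by the shell command python3 -m crank 'ROWS' [FORCE]. ROWS is JSON, a list of rows, each a list of 7 numbers: the opening in per cent of the stroke, from 0 (shut) to 100 (fully open), then the shift along the tool's x, y, z in mm, then the turn, a rotation vector about the tool's x, y, z in rad. A call has 1 to 10 rows; each row is the pose to reach, as a shift and turn from the pose commanded when the call began, along the tool's axes at that moment; what a row does not reach only later rows make up. A row lasts 1/10 s, in which the tool goes at most 50 mm and 8.59 degrees, less where a joint would pass 70% of its speed; a pose out of reach is approached as far as the arm can. A call with a gripper value outside its range is refused whole. The fingers move at their own pace and stop on an object; FORCE is the grip in N (left out, the last holds). Time passes only in rows, so rows that repeat a pose let the fingers close. It gives the time, the measured TCP pose, the force, the opening and the grip force at its end, in the units of the state.
- manip.read_state(): the state, without advancing time (a new reading comes with each control period).
- optics.camera(name): name is "side" or "top" or "wrist"; returns (picture, depth): 480x640x3 uint8, red, green, blue; 480x640 float32, mm along the optical axis (not along the pixel's ray), 0 where there is no reading.
- optics.calibration(name): a dict with "camera_matrix" (3x3 intrinsics, pixels), "R" (3x3) and "t" (3): a world point X has camera coordinates R X + t. Camera axes: x right, y down, z forward; pixel columns grow to the right and rows downward; lengths in mm; the calibration is good to about 2 mm. A picture is of the moment at which its call begins: read the wrist's pose just before it. calibration takes no time and is no camera call; for the wrist camera it gives the pose at the moment of the call.
- manip.sign_off(): hands the job in; it is judged then, once.
The state is a dict: "clock": time; "joints": joint angles; "qd": joint speeds; "effort": joint torques, N m; "eef_pos": TCP position; "eef_rot": TCP orientation; "wrist_force": force on the tool from outside, world axes, zero at the start; "moment": the same for the moment, N m; "finger_gap": finger opening in mm; "finger_force": force on a finger pad.
Only numpy, scipy, OpenCV 4.12 (cv2) and the standard library are available. Lean on these libraries where they do the work, as an engineer would, in place of code of your own. Each camera call takes 0.05 s, during which the arm holds its last target. There are 200 camera calls.

TASK

Put the test rig over from the bench supply to a fresh battery: set the fresh pack with the green band gently down in the console's battery bay, between the ribs and lying flat on the floor of the bay, and press the bay's lid fully shut. Only then turn the red changeover handle from the blue mark to centre off (the white mark), leave it there for at least one second, and turn it on to the green mark. Leave the spent pack with the orange band, the prosthetic hand, the red notebook and the parts tray where they are.

Things in the scene. Friction and masses are not known exactly. Their poses are not given: they have to be found in the camera images.
- console: Grey bench console, fixed. Origin: centre of its underside; x to its back, y to its left, z up. 250 mm in x, 310 in y. Left part (y -5 to 155 mm): 80 mm high, battery bay sunk in it. Right part (y -155 to -5): switch panel facing front and up, rising at 35 degrees from 50 mm height at x -50 to 148 mm at x 90; before it a ledge 50 mm high, behind it flat.
- bay_floor (a point): Centre of the bay's floor, 10 mm above the table, axes as the console's. Bay open above, inside 108 (x) by 150 mm (y), rim 70 mm above its floor. Two white ribs along y, 14 mm high, 90 long, inner faces at x = +-29 mm, locate the pack: its length goes along y, either way round, 5 mm play each side in x, 10 mm at each end.
- lid (a joint): Bay lid's hinge, rad: 0 shut, 1.57 upright, 2.0 fully back (stop); starts at 1.62 to 1.85. Hinged along the console's left edge (axis along console x), so it swings from the left over the bay. Stiff friction hinge: it stays where left, moves with 1 to 4 N at its free edge, and must be pressed the last bit home. May be pushed anywhere.
- lid_hinge (a point): Middle of the hinge line, 84 mm above the table; axes turn with the lid, and are the console's when shut. Lid: grey, green panel outside, 124 mm in x, from y -2 to -158 mm, 8 thick, outer face at z = 4 mm. Open, its -y points up the lid and its z to the console's left. Black pull strip on the outer face at y -140 to -152, 60 mm long in x, 9 high.
- lid_edge (a point): Middle of the lid's free edge, at its outer face (158 mm from the hinge).
- selector (a joint): Red changeover handle, rad: -0.785 at the blue mark (right; bench supply; the start), 0 straight up the slope at the white mark (centre off), 0.785 at the green mark (left; battery). Positive is counter-clockwise facing the panel. Stiff: about 0.2 N m turns it and it stays where it is left; end stops at +-0.80, just past the blue and green marks, nothing to feel at centre off.
- selector_grip (a point): On the handle's axis, 34 mm out from the panel; turns with it. z points out of the panel (35 degrees from vertical, towards the console's front), x along the red grip bar to its pointer (white line). Bar 90 mm long, centred, 16 wide (y), 13 to 49 mm out from the panel; black round hub below it, radius 24, up to 14 mm out. Take and turn it square to the panel.
- fresh_pack: The fresh battery pack, black with a green band round its middle, 48 (x) by 130 (y) by 60 (z) mm, 0.3 to 0.6 kg, standing upright on the table to the right of the console. Origin: centre of its underside; its length is along its y. Green and orange packs change places from start to start.
- spent_pack: The spent battery pack, same size, with an orange band; origin centre of its underside. Leave alone.
- prosthesis: Prosthetic hand with blue fingers, upright on a 100 by 110 mm wooden foot, 215 mm high, beyond the packs; origin centre of its underside. Leave alone.
- notebook: Red notebook 210 by 150 by 17 mm, near the robot on the left; origin centre of its underside. Leave alone.
- parts_tray: Clear tray with small parts, 90 by 130 by 26 mm, to the console's left; origin centre of its underside. Leave alone.
There are look-alikes about, which are no part of the job. Leave any purple or yellow look-alike of the fresh_pack alone.

How it is judged:
By the outcome, as a careful person would: the job done as asked, in the order asked, and still so for the second after the job is handed in, with the robot touching nothing.
It also fails if it takes over 72 s, if anything falls off the work surface, if the arm or the gripper's body presses on something with over 40 N, if the wrist force passes 120 N, or if a joint passes its speed limit or range.

## Working session

There is one attempt and no reset: what is moved stays moved. The work goes in short steps, Python scripts to look and compute and a shell command to move; the robot and the scene stay as the last step left them, time stands still between calls to the robot, and variables do not carry over. Pictures are saved under pics/ and viewed, at most 10 in all, crops included, and the job is handed in when it is done.

```bash
mkdir -p pics; ls; python3 - <<'E'
from cell import manip, optics
import cv2
print(manip.read_state())
for n in ("top","side"):
    p,d=optics.camera(n); c=optics.calibration(n)
    print(n,c["camera_matrix"].tolist(),c["R"].round(3).tolist() if hasattr(c["R"],'round') else c["R"],c["t"])
    cv2.imwrite(f"pics/{n}0.png",p[:,:,::-1])
    import numpy as np; np.savez(f"{n}0.npz",p=p,d=d)
E
```

```text
pics
{'clock': 0.0, 'joints': array([-1.36057036e+00,  3.00437069e-01,  1.52157029e+00, -1.32039343e-05,
        1.32073373e+00, -6.65801476e-02]), 'qd': array([ 0.00124966,  0.00062602, -0.00076798,  0.00060473,  0.00146098,
        0.00015501]), 'effort': array([ 4.66205471e-03, -5.31802726e+01, -3.52735984e+01,  7.09742121e-02,
        2.45187536e-02, -1.03048460e-04]), 'eef_pos': array([ 150.24735733, -528.76584091,  174.50959236]), 'eef_rot': array([-3.14044591e+00, -6.36453350e-05,  2.76809353e-01]), 'wrist_force': array([-0.03802663,  0.91677317,  0.31851238]), 'moment': array([-0.02303454,  0.04164027, -0.01402714]), 'finger_force': 0.0, 'finger_gap': 94.01766817211761}
top [[602.3414865840208, 0.0, 316.3398874814403], [0.0, 602.3414865840208, 241.89836359799096], [0.0, 0.0, 1.0]] [[-0.024, -1.0, -0.005], [-0.995, 0.024, -0.095], [0.095, 0.002, -0.995]] [ -45.7296014   518.94639173 1652.85933135]
side [[566.6299864253987, 0.0, 323.002700801529], [0.0, 566.6299864253987, 248.29340584256886], [0.0, 0.0, 1.0]] [[-0.951, -0.308, 0.014], [-0.242, 0.716, -0.655], [0.192, -0.627, -0.755]] [ 466.58652128  250.13740578 1435.32428558]
```

View pics/top0.png

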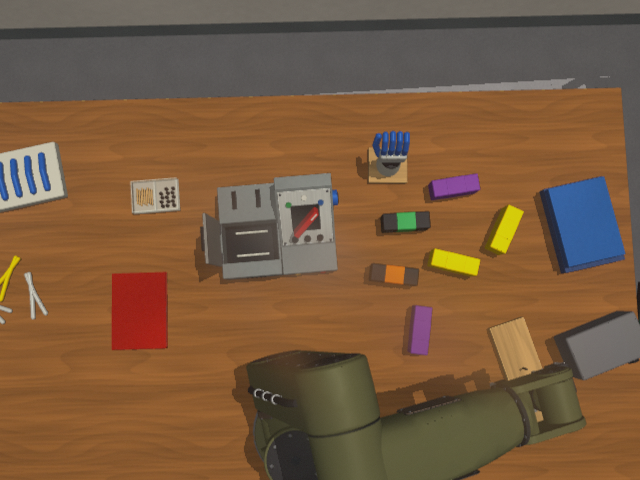

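View pics/side0.png

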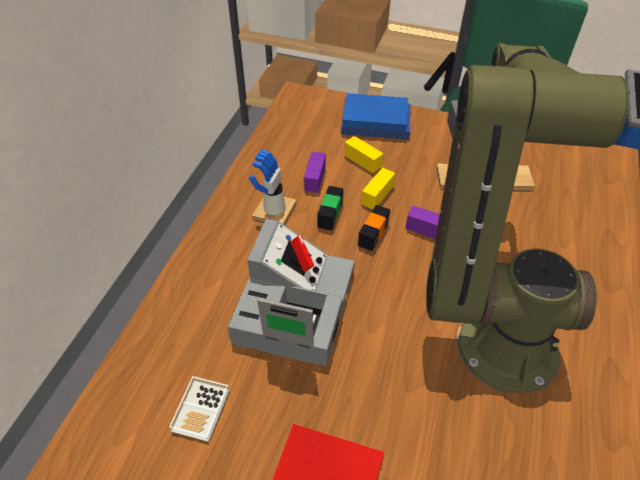

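The top view shows the fresh pack (green band) at (406,222) and the spent pack (orange band) at (395,274). The purple look-alikes are at (455,187) and (421,330), the yellow ones at (507,229) and (455,263). The green-banded black pack fits the description. The console is at about (278,228), with the lid standing at (210,240) and the handle at (306,222). I'll check the pack in a crop and measure.

```bash
cat > h.py <<'E'
import numpy as np, cv2
from cell import manip, optics
def cloud(n,p=None,d=None):
    c=optics.calibration(n)
    if p is None: p,d=optics.camera(n)
    K=np.array(c["camera_matrix"]);R=np.array(c["R"]);t=np.array(c["t"])
    v,u=np.mgrid[:480,:640]
    X=np.stack([(u-K[0,2])/K[0,0]*d,(v-K[1,2])/K[1,1]*d,d],-1)
    W=(X-t)@R
    W[d<=0]=np.nan
    return p,W
def rect(P):
    (cx,cy),(w,h),a=cv2.minAreaRect(np.float32(P[:,:2]))
    if w<h: w,h,a=h,w,a-90   # a: direction of long side
    return [round(float(k),1) for k in (cx,cy,w,h,(a+90)%180-90)]
E
python3 - <<'E'
from h import *
S={}
for n in("top","side"):
    z=np.load(n+"0.npz"); p,W=cloud(n,z["p"],z["d"]); S[n]=p,W
    hsv=cv2.cvtColor(p,cv2.COLOR_RGB2HSV); Z=W[...,2]
    for nm,lo,hi in(("green",50,80),("orange",8,16)):
        g=(hsv[...,0]>lo)&(hsv[...,0]<hi)&(hsv[...,1]>150)&(hsv[...,2]>120)&(Z>50)&(Z<68)
        print(n,nm,g.sum(),np.nanmedian(W[g],0).round(1) if g.any() else '')
p,W=S["top"];Z=W[...,2]
v,u=np.mgrid[:480,:640]
def box(u0,u1,v0,v1): return (u>=u0)&(u<=u1)&(v>=v0)&(v<=v1)
for nm,b in(("fresh",box(375,435,205,238)),("spent",box(362,425,258,290))):
    for n in ("top",):
        m=b&(Z>52)&(Z<68); print(nm,m.sum(),rect(W[m]),np.median(Z[m]))
m=box(200,345,165,285)&(Z>74)&(Z<86); print("left80",rect(W[m]),np.median(Z[m]),m.sum())
m=box(270,345,165,285)&(Z>44)&(Z<56); print("ledge",rect(W[m]),np.median(Z[m]))
m=box(270,345,165,200)&(Z>140)&(Z<156); print("back148",rect(W[m]),np.median(Z[m]))
m=box(195,345,165,285)&(Z>20); print("all",rect(W[m]))
m=box(200,345,165,285)&(Z>6)&(Z<14); print("floor",m.sum(),rect(W[m]) if m.any() else '')
m=box(195,222,200,285)&(Z>100); print("lid",m.sum(),W[m].min(0),W[m].max(0))
c=cv2.resize(p[140:360,180:530],None,fx=2.2,fy=2.2,interpolation=cv2.INTER_CUBIC); cv2.imwrite("pics/crop1.png",c[:,:,::-1])
E
```

```text
top green 0 
top orange 332 [ 422.  -268.4   59.8]
side green 181 [ 565.8 -303.    59.7]
side orange 165 [ 414.2 -263.8   59. ]
fresh 798 [568.1, -305.2, 130.7, 49.1, -87.7] 59.306048098635976
spent 804 [422.6, -267.9, 129.7, 48.3, 81.7] 59.79445979015476
left80 [555.3, 40.3, 324.9, 250.7, -86.6] 79.79087733644543 3151
ledge [543.6, -31.6, 221.5, 185.5, 5.3] 49.80585164280255
back148 [652.3, -26.6, 149.7, 64.3, -86.5] 146.56279680748682
all [553.2, 50.5, 351.4, 253.5, -86.7]
floor 1531 [572.0, 64.7, 411.1, 341.6, 88.6]
lid 828 [453.02086131 195.46958233 100.0100132 ] [577.27252675 225.70869458 247.5726943 ]
```

View pics/crop1.png

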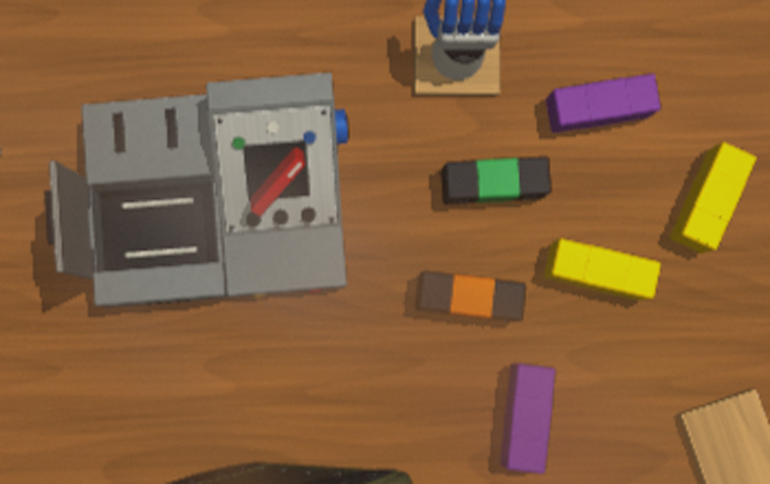

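The crop confirms that the black pack with the green band, at crop (499,179), is the fresh one. Next I measure the ribs, handle and lid.

```bash
python3 - <<'E'
from h import *
z=np.load("top0.npz"); p,W=cloud("top",z["p"],z["d"]); Z=W[...,2]
hsv=cv2.cvtColor(p,cv2.COLOR_RGB2HSV); v,u=np.mgrid[:480,:640]
def box(u0,u1,v0,v1): return (u>=u0)&(u<=u1)&(v>=v0)&(v<=v1)
m=box(225,278,222,270)&(hsv[...,2]>150)&(Z<40)
n,l,st,c=cv2.connectedComponentsWithStats(m.astype(np.uint8))
for i in range(1,n):
    if st[i,4]>20: print("rib",st[i],rect(W[l==i]),np.median(W[l==i],0).round(1))
m=box(200,282,160,290)&(Z>77)&(Z<83); print("left80",rect(W[m])); 
for nm,k in(("xmin",0),): pass
rot=np.deg2rad(3.4); ex=np.array([np.cos(rot),np.sin(rot)]); ey=np.array([-ex[1],ex[0]])
m=box(200,345,160,290)&(Z>45)
print("console x ext",np.percentile(W[m][:,:2]@ex,[.2,1,99,99.8]))
m=box(218,345,160,290)&(Z>45)&(Z<200)
m=box(225,282,160,290)&(Z>77)&(Z<83); print("left80 ey",np.percentile(W[m][:,:2]@ey,[.2,1,99,99.8]))
m=box(270,345,160,290)&(Z>48)&(Z<52); print("ledge ey",np.percentile(W[m][:,:2]@ey,[.2,1,99,99.8]))
m=box(285,330,195,250)&((hsv[...,0]<6)|(hsv[...,0]>174))&(hsv[...,1]>150)
print("red",m.sum(),rect(W[m]),np.median(W[m],0).round(1))
# panel plane fit
b=box(283,332,192,240)&~cv2.dilate(m.astype(np.uint8),np.ones((7,7))).astype(bool)&(hsv[...,2]>150)&(hsv[...,1]<40)
A=np.c_[W[b][:,:2],np.ones(b.sum())]; s=np.linalg.lstsq(A,Z[b],rcond=None)[0]; print("panel z=",s,b.sum(), "slope",np.degrees(np.arctan(np.hypot(*s[:2]))),"dir",np.degrees(np.arctan2(s[1],s[0])))
L=box(195,225,200,285)&(Z>105); Q=W[L]; q=Q[:,:2]@ey
hist=np.polyfit(Q[:,2],q,1); print("lid y'=",hist,"z range",np.percentile(Q[:,2],[1,99]),"x'",np.percentile(Q[:,:2]@ex,[1,99]))
E
```

```text
rib [236 230  31   4  54] [550.9, 123.4, 84.1, 4.4, -87.0] [551.  123.2  24.2]
rib [238 252  31   5  53] [488.3, 119.0, 84.6, 4.5, -86.9] [488.2 122.9  21.4]
left80 [550.5, 117.6, 249.7, 168.6, 3.6]
console x ext [431.59315843 433.10576632 678.78121938 681.04277499]
left80 ey [  1.98554978  10.25032481 157.97058548 161.62007361]
ledge ey [-145.26925516 -139.62809156    8.37113734   14.53253022]
red 169 [nan, nan, 0.0, 0.0, 0.0] [nan nan nan]
 ** On entry to DLASCL parameter number  4 had an illegal value
 ** On entry to DLASCL parameter number  4 had an illegal valueTraceback (most recent call last):
  File "<stdin>", line 21, in <module>
    x, resids, rank, s = _umath_linalg.lstsq(a, b, rcond,
                         ~~~~~~~~~~~~~~~~~~~^^^^^^^^^^^^^
                                             signature=signature)
                                             ^^^^^^^^^^^^^^^^^^^^
    raise LinAlgError("SVD did not converge in Linear Least Squares")
numpy.linalg.LinAlgError: SVD did not converge in Linear Least Squares
```

```bash
python3 - <<'E'
from h import *
rot=np.deg2rad(3.3); ex=np.array([np.cos(rot),np.sin(rot)]); ey=np.array([-ex[1],ex[0]])
def box(u0,u1,v0,v1): return (u>=u0)&(u<=u1)&(v>=v0)&(v<=v1)
v,u=np.mgrid[:480,:640]
for cam,rb,pb in(("top",(285,330,195,250),(283,332,192,240)),("side",(280,320,225,280),(265,325,225,285))):
    z=np.load(cam+"0.npz"); p,W=cloud(cam,z["p"],z["d"]); Z=W[...,2]; ok=np.isfinite(Z)
    hsv=cv2.cvtColor(p,cv2.COLOR_RGB2HSV)
    m=box(*rb)&((hsv[...,0]<6)|(hsv[...,0]>174))&(hsv[...,1]>150)
    n,l,st,c=cv2.connectedComponentsWithStats(m.astype(np.uint8)); m=l==1+np.argmax(st[1:,4])
    print(cam,"red",m.sum(),(m&ok).sum(),cv2.minAreaRect(np.argwhere(m)[:,::-1].astype(np.float32)))
    mm=m&ok; print(np.percentile(W[mm],[1,50,99],axis=0).round(1))
    b=box(*pb)&ok&~cv2.dilate(m.astype(np.uint8),np.ones((7,7))).astype(bool)&(hsv[...,2]>130)&(hsv[...,1]<40)&(Z>55)
    A=np.c_[W[b][:,:2],np.ones(b.sum())]
    for _ in range(4):
        s=np.linalg.lstsq(A,Z[b],rcond=None)[0]
        r=np.abs(A@s-Z[b]); k=r<6; b[b]=k; A=A[k]
    print("panel",s,b.sum(),"slope",np.degrees(np.arctan(np.hypot(*s[:2]))),"dir",np.degrees(np.arctan2(s[1],s[0])))
    nrm=np.array([-s[0],-s[1],1]);nrm/=np.linalg.norm(nrm)
    h=(W[mm]@nrm)-s[2]*nrm[2]; print("height out",np.percentile(h,[5,50,90,99]).round(1))
    top=W[mm][(h>44)&(h<54)]; print("top pts",len(top)); 
    if len(top)>20:
        e1=np.r_[ex*np.cos(np.radians(35)),np.sin(np.radians(35))]; e2=np.r_[ey,0]
        (cx,cy),wh,a=cv2.minAreaRect(np.float32(np.c_[top@e1,top@e2])); print("bar rect",cx,cy,wh,a, "centre",cx*e1+cy*e2+nrm*(s[2]*nrm[2]+49)-0*nrm, "mean",top.mean(0))
    if cam=="top": L=box(195,225,200,285)&ok&(Z>105)
    else: L=box(255,325,290,350)&ok&(Z>105)
    Q=W[L]; q=Q[:,:2]@ey; f=np.polyfit(Q[:,2],q,1)
    print("lid y'",f,"y' at z=84",np.polyval(f,84),"z",np.percentile(Q[:,2],[1,99]),"x'",np.percentile(Q[:,:2]@ex,[1,99]))
    r=Q[Q[:,2]>220]; print("top edge",np.percentile(r,[2,50,98],axis=0).round(1))
E
```

```text
top red 169 167 ((305.8830261230469, 221.80943298339844), (8.538702011108398, 34.154808044433594), 42.51044845581055)
[[527.7 -62.3 120.7]
 [561.9 -40.6 142.5]
 [597.1  -5.6 159.7]]
panel [ 6.93519640e-01  4.30527847e-02 -2.99417184e+02] 1145 slope 34.793685960515205 dir 3.5522878913020404
height out [22.4 44.8 50.2 53.3]
top pts 96
bar rect 532.23681640625 -65.18821716308594 (15.24386215209961, 84.576416015625) 45.894901275634766 centre [551.14370834 -33.0222314  143.59414177] mean [553.9969334  -33.21239418 141.48374113]
lid y' [9.58643070e-02 1.57894448e+02] y' at z=84 165.94704934108066 z [108.11128914 246.50067892] x' [464.6970865  585.86559986]
top edge [[456.9 203.2 221. ]
 [514.6 210.5 237.6]
 [572.6 222.7 246.7]]
side red 414 412 ((301.5000305175781, 253.0), (34.435447692871094, 13.416407585144043), 63.43495178222656)
[[522.5 -53.9  90.1]
 [557.3 -23.9 128. ]
 [597.7   4.2 158.1]]
panel [ 6.78388100e-01  4.96580901e-02 -2.89415929e+02] 1229 slope 34.22366107430669 dir 4.186590958302964
height out [11.5 34.9 47.7 51.3]
top pts 117
bar rect 527.4464111328125 -59.59794616699219 (17.96350860595703, 85.70753479003906) 47.55829620361328 centre [541.51866302 -26.81428698 145.17902781] mean [547.44888429 -24.8132534  137.84440946]
lid y' [5.71349904e-02 1.73843247e+02] y' at z=84 178.64258621634102 z [107.49406999 243.02263085] x' [461.10764113 582.7278785 ]
top edge [[452.4 207.9 220.9]
 [509.2 216.7 235.3]
 [569.9 226.9 243.8]]
```

```bash
python3 -m crank '[[100,463,-101,0,0,0,-1.334],[100,463,-101,0,0,0,-1.334],[100,463,-101,0,0,0,-1.334],[100,463,-101,0,0,0,-1.334],[100,463,-101,0,0,0,-1.334],[100,463,-101,0,0,0,-1.334],[100,463,-101,0,0,0,-1.334],[100,463,-101,0,0,0,-1.334],[100,463,-101,0,0,0,-1.334],[100,463,-101,0,0,0,-1.334]]' 25
```

```text
clock: 1.1
eef_pos: [570.7, -302.7, 174.2]
eef_rot: [-3.141, -0.001, 1.618]
wrist_force: [-0.6, -1.2, 0.2]
finger_gap: 93.8
finger_force: 0.0
```

```bash
python3 - <<'E'
from h import *
c=optics.calibration("wrist"); p,d=optics.camera("wrist")
s=manip.read_state(); print(s["eef_pos"],s["eef_rot"])
p,W=cloud("wrist",p,d); Z=W[...,2]
cv2.imwrite("pics/w1.png",p[:,:,::-1])
hsv=cv2.cvtColor(p,cv2.COLOR_RGB2HSV)
g=(hsv[...,0]>45)&(hsv[...,0]<85)&(hsv[...,1]>120)&(Z>54)&(Z<66)
print("green",g.sum(),W[g].mean(0) if g.any() else '',rect(W[g]) if g.any() else '')
m=(Z>54)&(Z<66)&(np.abs(W[...,0]-568)<60)&(np.abs(W[...,1]+305)<90); print("pack",m.sum(),rect(W[m]))
E
```

```text
[ 572.02781646 -301.60959015  173.92668963] [-3.14115609e+00 -1.25708895e-03  1.61580404e+00]
green 1 [ 453.93328312 -221.52252583   54.15972387] [453.9, -221.5, 0.0, 0.0, 0.0]
pack 8624 [568.9, -303.5, 129.7, 48.8, -88.2]
```

View pics/w1.png

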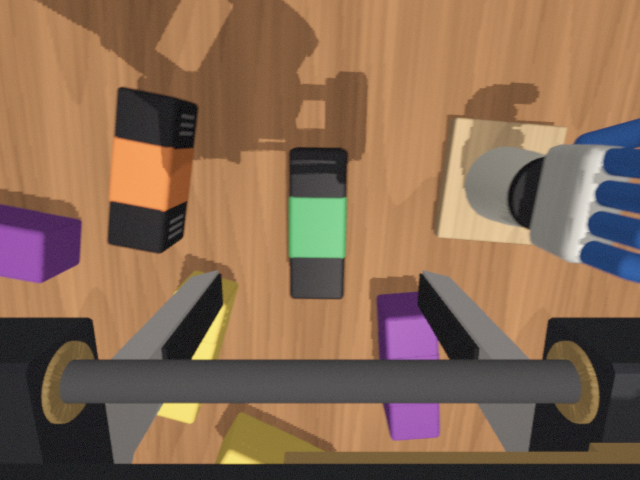

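The wrist view shows the green-banded pack at (318,225) between the open fingers. The orange pack at (150,170) and the prosthesis at (500,185) are clear of them. I'll go down and grip.

```bash
python3 -m crank '[[100,-2,-3,40,0,0,0],[100,-2,-3,80,0,0,0],[100,-2,-3,115,0,0,0],[100,-2,-3,135,0,0,0],[100,-2,-3,145,0,0,0],[100,-2,-3,145,0,0,0],[100,-2,-3,145,0,0,0],[40,-2,-3,145,0,0,0],[40,-2,-3,145,0,0,0],[40,-2,-3,145,0,0,0]]' 25;  python3 -m crank '[[40,0,0,0,0,0,0],[40,0,0,0,0,0,0],[40,0,0,0,0,0,0],[40,0,0,-5,0,0,0],[40,0,0,-20,0,0,0]]' 25
```

```text
clock: 2.15
eef_pos: [565.4, -307.6, 30.8]
eef_rot: [3.141, 0.001, 1.611]
wrist_force: [0.4, 0.4, -0.1]
finger_gap: 73.3
finger_force: 0.0
clock: 2.65
eef_pos: [564.5, -307.1, 49.5]
eef_rot: [-3.14, -0.001, 1.611]
wrist_force: [0.4, 0.3, 0.0]
finger_gap: 38.1
finger_force: 0.0
```

```bash
python3 - <<'E'
from h import *
s=manip.read_state(); print(s["eef_pos"],s["eef_rot"],s["finger_gap"],s["finger_force"],s["joints"])
p,W=cloud("wrist"); Z=W[...,2]
q,_=optics.camera("top")
cv2.imwrite("pics/w2.png",np.hstack([cv2.resize(p,(480,360)),q[140:340,340:500].repeat(2,0).repeat(2,1)[:360]])[:,:,::-1])
E
```

```text
[ 564.52647698 -307.10040423   49.54163264] [-3.13963307e+00 -1.34858051e-03  1.61079758e+00] 38.11452311369055 0.0 [-5.55213101e-01  6.23608963e-01  1.35488432e+00  1.95338659e-05
  1.16547809e+00 -5.95223395e-01]
```

View pics/w2.png

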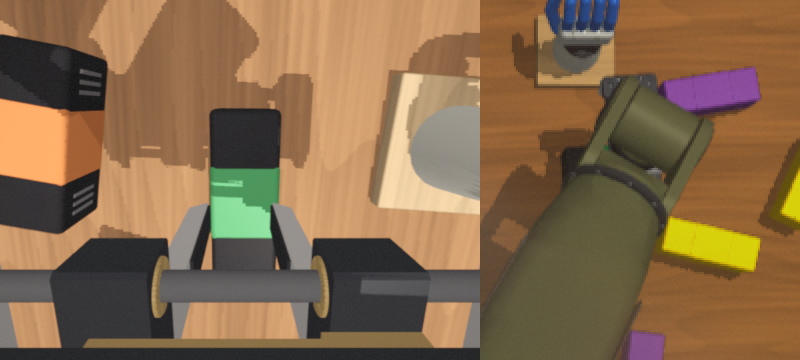

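The pack is between the fingers at (245,200), but the state says gap 38 mm and no force. I'll check whether the pack's top rose, then close further.

```bash
python3 -m crank '[[10,0,0,0,0,0,0],[10,0,0,0,0,0,0],[10,0,0,0,0,0,0]]' 25; python3 - <<'E'
from h import *
p,W=cloud("wrist"); Z=W[...,2]
m=(np.abs(W[...,0]-568)<45)&(np.abs(W[...,1]+260)<25)&(Z>30); print("pack top z",np.percentile(Z[m],[5,50,95]),m.sum(),rect(W[m]))
m=(Z>50)&(Z<120)&(np.abs(W[...,0]-568)<35)&(np.abs(W[...,1]+303)<75); print(rect(W[m]))
E
```

```text
clock: 3.05
eef_pos: [565.0, -307.4, 49.7]
eef_rot: [-3.141, -0.0, 1.611]
wrist_force: [-0.3, 0.4, 0.4]
finger_gap: 16.8
finger_force: 0.0
pack top z [ 59.81992357 197.35549192 212.58420043] 52432 [568.0, -262.0, 90.0, 46.0, -0.0]
[567.6, -298.2, 117.1, 48.9, -88.2]
```

```bash
python3 - <<'E'
from h import *
p,W=cloud("wrist"); s=manip.read_state(); print(s)
c=optics.calibration("wrist");K=np.array(c["camera_matrix"]);R=np.array(c["R"]);t=np.array(c["t"])
q=p.copy()
for X in ([565,-307.4,49.7],[588.9,-307,60],[541,-307,60]):
    x=K@(R@np.array(X)+t); x=x[:2]/x[2]; print(X,x); cv2.circle(q,tuple(int(k) for k in x),4,(255,0,255),1)
a,_=optics.camera("side")
cv2.imwrite("pics/w3.png",np.hstack([cv2.resize(q,(480,360)),cv2.resize(a[150:270,260:366],(318,360))])[:,:,::-1])
E
```

```text
{'clock': 3.15, 'joints': array([-5.55208507e-01,  6.23463445e-01,  1.35467855e+00, -2.74898775e-06,
        1.16399485e+00, -5.95209643e-01]), 'qd': array([ 2.26440465e-03, -7.54189758e-05, -1.10416895e-03, -6.69151843e-04,
       -7.64411679e-04, -1.67748439e-04]), 'effort': array([ 1.70111281e-03, -6.82478285e+01, -3.28601968e+01,  4.84108308e-02,
        5.56782377e-02,  2.94709462e-04]), 'eef_pos': array([ 565.01550921, -307.40753332,   49.71549996]), 'eef_rot': array([-3.14114063e+00, -3.03029596e-04,  1.61079848e+00]), 'wrist_force': array([-0.39996225,  0.07547222,  0.05802783]), 'moment': array([-0.04876112, -0.10053387, -0.01399853]), 'finger_force': 0.0, 'finger_gap': 10.621342355615377}
[565, -307.4, 49.7] [318.81082969 269.16223496]
[588.9, -307, 60] [363.78403418 276.29822542]
[541, -307, 60] [273.4513323  272.82259982]
```

View pics/w3.png

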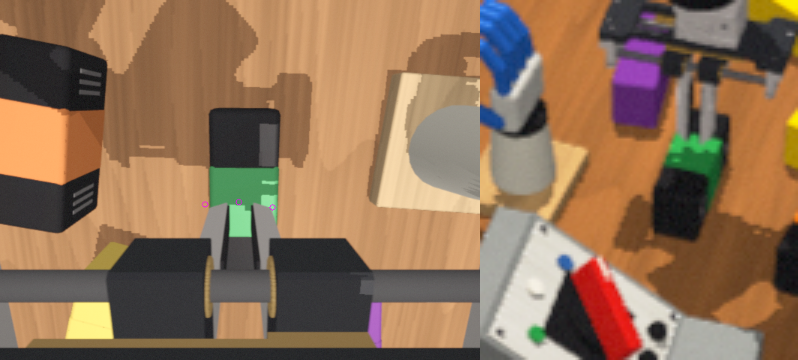

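```bash
python3 - <<'E'
from h import *
p,W=cloud("side"); hsv=cv2.cvtColor(p,cv2.COLOR_RGB2HSV)
m=(np.abs(W[...,0]-565)<30)&(np.abs(W[...,1]+305)<30)&(W[...,2]>40)
for v in range(170,215,2):
    r=[(u,int(W[v,u,2]),hsv[v,u].tolist()[1]) for u in range(324,345,2) if m[v,u]]
    print(v,r)
E
```

```text
170 [(326, 199, 27), (328, 199, 119), (330, 179, 57), (334, 202, 20), (336, 197, 48), (338, 197, 57), (340, 200, 20), (342, 187, 106)]
172 [(328, 192, 77), (330, 188, 6), (332, 194, 15), (334, 198, 38), (338, 201, 18), (342, 174, 115)]
174 [(326, 185, 16), (328, 186, 31), (330, 165, 48), (334, 191, 38), (336, 193, 26)]
176 [(326, 160, 48), (328, 160, 16), (330, 158, 12)]
178 [(326, 151, 41), (328, 150, 19), (330, 146, 30), (334, 158, 41), (336, 153, 16)]
180 [(326, 141, 42), (328, 145, 22), (330, 144, 51), (334, 143, 17), (336, 153, 17), (338, 146, 74)]
182 [(326, 129, 43), (328, 138, 20), (330, 136, 82), (334, 144, 19), (336, 143, 18), (338, 136, 94)]
184 [(326, 128, 45), (328, 128, 18), (330, 123, 87), (334, 137, 19), (336, 135, 18), (338, 127, 90)]
186 [(326, 119, 44), (328, 121, 17), (330, 121, 102), (334, 126, 19), (336, 131, 19), (338, 117, 101)]
188 [(326, 110, 40), (328, 112, 19), (330, 111, 21), (334, 117, 17), (336, 123, 18), (338, 113, 12)]
190 [(326, 105, 38), (328, 107, 21), (330, 101, 16), (334, 117, 23), (336, 114, 20), (338, 97, 15)]
192 [(326, 93, 18), (328, 97, 20),
[... 412 characters left out ...]
, 175), (338, 60, 182), (340, 59, 178)]
200 [(324, 56, 181), (326, 58, 183), (328, 59, 189), (330, 61, 181), (332, 60, 179), (334, 56, 182), (336, 60, 183), (338, 59, 182), (340, 48, 131)]
202 [(324, 59, 189), (326, 61, 180), (328, 59, 182), (330, 55, 179), (332, 54, 183), (334, 56, 180), (336, 59, 185), (338, 55, 175), (340, 41, 135)]
204 [(324, 60, 185), (326, 60, 187), (328, 60, 183), (330, 62, 184), (332, 55, 185), (334, 57, 181), (336, 56, 180), (338, 58, 178)]
206 [(324, 54, 23), (328, 59, 169), (330, 60, 184), (332, 53, 177), (334, 56, 189), (336, 57, 196), (338, 47, 182)]
208 [(330, 54, 41), (332, 58, 0), (334, 59, 71), (336, 58, 164)]
210 [(336, 51, 146)]
212 [(336, 40, 182)]
214 []
```

```bash
python3 - <<'E'
from h import *
p,W=cloud("wrist"); Z=W[...,2]
for v in range(255,320,5):
    print(v,[(u,*W[v,u].round().astype(int).tolist()) for u in range(285,356,10) if np.isfinite(Z[v,u])])
E
```

```text
255 [(285, 547, -297, 61), (295, 552, -297, 61), (305, 557, -297, 60), (315, 563, -296, 60), (325, 568, -296, 61), (335, 573, -296, 60), (345, 578, -295, 62), (355, 584, -295, 61)]
260 [(285, 547, -300, 60), (295, 552, -299, 61), (305, 558, -299, 62), (315, 563, -299, 62), (325, 568, -299, 61), (335, 573, -299, 60), (345, 579, -298, 60), (355, 584, -298, 61)]
265 [(285, 547, -302, 61), (295, 552, -302, 62), (305, 558, -302, 60), (315, 563, -302, 60), (325, 568, -301, 62), (335, 573, -301, 61), (345, 579, -301, 61), (355, 584, -301, 61)]
270 [(285, 547, -305, 61), (295, 552, -305, 60), (305, 558, -305, 60), (315, 563, -304, 61), (325, 568, -304, 61), (335, 573, -304, 61), (345, 579, -304, 61), (355, 584, -303, 61)]
275 [(285, 547, -308, 60), (295, 554, -298, 87), (305, 559, -298, 87), (315, 563, -307, 60), (325, 568, -307, 61), (335, 572, -298, 87), (345, 577, -297, 88), (355, 584, -306, 61)]
280 [(285, 550, -298, 94), (295, 554, -298, 95), (305, 559, -298, 95), (315, 563, -310, 61), (325, 568, -310, 61), (335, 572, -297, 95), (345, 576, -297, 94), (355, 581, -297, 93)]
285 [(285, 550
[... 593 characters left out ...]
6), (305, 560, -300, 113), (315, 564, -322, 60), (325, 569, -321, 61), (335, 571, -299, 113), (345, 575, -298, 116), (355, 579, -297, 116)]
305 [(285, 552, -299, 121), (295, 556, -298, 121), (305, 560, -300, 117), (315, 564, -324, 61), (325, 569, -324, 61), (335, 571, -299, 118), (345, 575, -298, 121), (355, 579, -298, 121)]
310 [(285, 553, -298, 126), (295, 556, -298, 126), (305, 560, -299, 123), (315, 564, -327, 61), (325, 569, -327, 61), (335, 571, -299, 123), (345, 574, -297, 127), (355, 578, -298, 125)]
315 [(285, 553, -299, 129), (295, 557, -298, 130), (305, 560, -299, 127), (315, 564, -330, 61), (325, 569, -330, 60), (335, 571, -299, 127), (345, 574, -297, 131), (355, 578, -297, 130)]
```

The depth images show the real fingertips at z≈85 while the reported TCP is 49.7, so the tips are about 36 mm short of it along the tool axis. The fingers closed above the pack and didn't touch it. I'll allow for the offset from here on, reopen and go lower.

```bash
python3 -m crank '[[100,3,3,0,0,0,0],[100,3,3,0,0,0,0],[100,3,3,0,0,0,0],[100,3,3,0,0,0,0],[100,3,3,0,0,0,0],[100,3,3,0,0,0,0],[100,3,3,0,0,0,0],[100,3,3,0,0,0,0],[100,3,3,5,0,0,0],[100,3,3,10,0,0,0]]' 25;  python3 -m crank '[[100,0,0,0,0,0,0],[100,0,0,10,0,0,0],[100,0,0,25,0,0,0],[100,0,0,38,0,0,0],[100,0,0,46,0,0,0],[100,0,0,49,0,0,0],[100,0,0,49,0,0,0]]' 25
```

```text
clock: 4.3
eef_pos: [568.0, -304.4, 39.6]
eef_rot: [-3.142, -0.0, 1.611]
wrist_force: [-0.1, -0.4, 0.4]
finger_gap: 85.7
finger_force: 0.0
clock: 5.0
eef_pos: [567.9, -304.3, -9.5]
eef_rot: [-3.141, -0.0, 1.611]
wrist_force: [-0.3, -0.3, -0.6]
finger_gap: 94.0
finger_force: 0.0
```

```bash
python3 -m crank '[[30,0,0,0,0,0,0],[30,0,0,0,0,0,0],[30,0,0,0,0,0,0],[30,0,0,0,0,0,0],[30,0,0,0,0,0,0],[30,0,0,0,0,0,0],[30,0,0,0,0,0,0],[30,0,0,0,0,0,0]]' 25
```

```text
clock: 5.8
eef_pos: [568.0, -304.4, -8.9]
eef_rot: [-3.141, -0.0, 1.611]
wrist_force: [-1.8, -0.8, 1.3]
finger_gap: 48.0
finger_force: 25.0
```

The grip is good: gap 48 mm, 25 N. I'll lift and carry.

```bash
python3 -m crank '[[30,0,0,-5,0,0,0],[30,0,0,-20,0,0,0],[30,0,0,-55,0,0,0],[30,0,0,-95,0,0,0],[30,0,0,-135,0,0,0],[30,0,0,-165,0,0,0],[30,0,0,-180,0,0,0],[30,0,0,-180,0,0,0]]' 35; python3 -m crank '[[30,20,-2,0,0,0,0],[30,60,-5,0,0,0,0],[30,105,-8,0,0,0,0],[30,150,-11,0,0,0,0],[30,195,-14,0,0,0,0],[30,240,-17,0,0,0,0],[30,285,-20,0,0,0,0],[30,330,-24,0,0,0,-0.016],[30,365,-28,0,0,0,-0.016],[30,390,-30,0,0,0,-0.016]]' 35;  python3 -m crank '[[30,20,-1,0,0,0,0],[30,32,-1,0,0,0,0],[30,37,-1,0,0,0,0],[30,37,-1,0,0,0,0],[30,37,-1,0,0,0,0]]' 35
python3 - <<'E'
from h import *
rot=np.deg2rad(3.2); ex=np.array([np.cos(rot),np.sin(rot)]); ey=np.array([-ex[1],ex[0]])
p,W=cloud("wrist"); s=manip.read_state(); print(s["eef_pos"],s["eef_rot"],s["finger_gap"],s["joints"].round(2)); Z=W[...,2]
cv2.imwrite("pics/w4.png",p[:,:,::-1])
hsv=cv2.cvtColor(p,cv2.COLOR_RGB2HSV)
m=(hsv[...,2]>150)&(hsv[...,1]<60)&(Z<35)&(np.abs(W[...,0]-520)<60)&(np.abs(W[...,1]-121)<75)
n,l,st,c=cv2.connectedComponentsWithStats(m.astype(np.uint8))
for i in range(1,n):
    if st[i,4]>60: print("rib",st[i],rect(W[l==i]),W[l==i].min(0).round(),W[l==i].max(0).round())
m=(hsv[...,0]>45)&(hsv[...,0]<85)&(hsv[...,1]>120); print("green",np.nanpercentile(W[m],[2,50,98],axis=0))
E
```

```text
clock: 6.6
eef_pos: [568.6, -304.6, 173.2]
eef_rot: [3.139, 0.002, 1.611]
wrist_force: [-0.1, 0.6, -5.8]
finger_gap: 47.5
finger_force: 35.0
clock: 7.6
eef_pos: [521.0, 86.3, 169.1]
eef_rot: [-3.138, -0.0, 1.628]
wrist_force: [-0.1, -0.7, -4.8]
finger_gap: 47.7
finger_force: 35.0
clock: 8.1
eef_pos: [519.4, 120.3, 170.7]
eef_rot: [-3.141, 0.0, 1.626]
wrist_force: [0.6, -0.4, -5.6]
finger_gap: 47.7
finger_force: 35.0
[519.45163175 120.16868811 170.80794683] [-3.14120143e+00  1.95649906e-04  1.62587296e+00] 47.88893518144359 [ 0.16  0.27  1.57 -0.    1.3   0.1 ]
green [[497.04716054 111.21377108 238.80704688]
 [519.53703793 129.51151976 240.41240573]
 [542.49544645 145.01052853 241.66754954]]
```

View pics/w4.png

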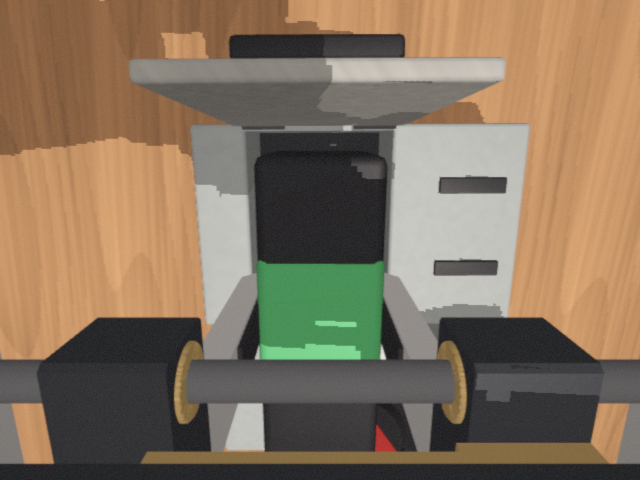

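The pack is held over the bay (band at (320,300)). The bay's rim edges show at columns ~247 and ~392, and the lid stands open behind. I'll measure the rim from this view to check the centring.

```bash
python3 - <<'E'
from h import *
rot=np.deg2rad(3.2); ex=np.array([np.cos(rot),np.sin(rot)]); ey=np.array([-ex[1],ex[0]])
b=np.array([519.5,121])
p,W=cloud("wrist"); Z=W[...,2]; X=(W[...,:2]-b)@ex; Y=(W[...,:2]-b)@ey
for v in range(140,240,15):
    rim=(Z[v]>74)&(Z[v]<86); L=X[v][rim&(X[v]<0)]; Rr=X[v][rim&(X[v]>0)]
    print(v,np.nanmedian(Y[v][rim]).round(1),L.min().round(1),L.max().round(1),Rr.min().round(1),Rr.max().round(1))
m=(Z>232)&(Z<246)&(np.abs(X)<40)&(np.abs(Y)<75); print("pack",rect(W[m]), X[m].min(),X[m].max(),Y[m].max())
col=(np.abs(X)<40)
m=(Z>76)&(Z<84)&col; print("rim far Y",np.percentile(Y[m],[1,5,50]) if m.any() else '')
z=np.load("top0.npz"); p,W=cloud("top",z["p"],z["d"]);Z=W[...,2];X=(W[...,:2]-b)@ex; Y=(W[...,:2]-b)@ey
for x0 in(-40,-15,15,40):
    m=(np.abs(X-x0)<5)&(Z>74)&(Z<84)&(Y>-110)&(Y<-50); print("right rim Y",np.percentile(Y[m],[5,50,95]))
for y0 in (-60,0,60):
    m=(np.abs(Y-y0)<5)&(Z>76)&(Z<84); print("top rims X",X[m&(X<0)].max(),X[m&(X>0)].min(),X[m&(X<0)].min(),X[m&(X>0)].max())
E
```

```text
140 68.8 -94.6 -54.9 53.2 152.8
155 58.0 -93.9 -54.6 53.2 152.6
170 47.0 -94.8 -55.1 53.1 152.4
185 35.9 -94.9 -54.8 53.2 152.7
200 24.4 -95.4 -54.9 53.3 152.8
215 12.9 -94.4 -54.7 53.4 152.5
230 1.0 -94.1 -54.3 53.7 152.8
pack [519.9, 122.7, 124.8, 72.1, -86.5] -35.62751474583662 36.472055018881306 63.96517094141935
rim far Y [75.87575312 75.89512259 76.67561671]
right rim Y [-78.87312476 -76.36812736 -75.76474588]
right rim Y [-78.297638   -77.68183281 -75.28034813]
right rim Y [-107.86915123  -93.70963892  -77.52379974]
right rim Y [-79.46367225 -76.80158089 -76.48633302]
top rims X -53.37059891138321 54.94667540397398 -91.8175715006794 154.35601544799675
top rims X -54.62437539452507 54.50890684818747 -92.34911442833322 153.83769226917317
top rims X -55.19292079858219 54.086272345581754 -92.90331978622751 154.5274007899534
```

```bash
python3 -m crank '[[30,1,-0.5,20,0,0,0],[30,1,-0.5,55,0,0,0],[30,1,-0.5,90,0,0,0],[30,1,-0.5,120,0,0,0],[30,1,-0.5,140,0,0,0],[30,1,-0.5,152,0,0,0],[30,1,-0.5,158,0,0,0],[30,1,-0.5,161,0,0,0],[30,1,-0.5,163,0,0,0],[30,1,-0.5,164,0,0,0]]' 35; python3 -m crank '[[30,0,0,1,0,0,0],[30,0,0,2,0,0,0],[30,0,0,3,0,0,0],[30,0,0,4,0,0,0],[30,0,0,4.5,0,0,0],[30,0,0,5,0,0,0]]' 35
```

```text
clock: 9.2
eef_pos: [519.3, 122.0, 7.7]
eef_rot: [3.14, -0.0, 1.627]
wrist_force: [-0.3, -1.1, -5.8]
finger_gap: 48.1
finger_force: 35.0
clock: 9.8
eef_pos: [518.8, 122.0, 2.0]
eef_rot: [-3.142, -0.0, 1.627]
wrist_force: [0.4, 1.1, -5.0]
finger_gap: 47.8
finger_force: 35.0
```

```bash
python3 -m crank '[[30,0,0,0.5,0,0,0],[30,0,0,1,0,0,0],[30,0,0,1.5,0,0,0],[30,0,0,1.5,0,0,0]]' 35; python3 -m crank '[[30,0,0,0.5,0,0,0],[30,0,0,1,0,0,0],[30,0,0,1,0,0,0]]' 35
```

```text
clock: 10.2
eef_pos: [518.9, 122.0, 1.1]
eef_rot: [3.141, -0.0, 1.627]
wrist_force: [-4.5, -1.0, 4.9]
finger_gap: 47.7
finger_force: 35.0
clock: 10.5
eef_pos: [518.9, 122.0, 1.0]
eef_rot: [3.141, -0.0, 1.627]
wrist_force: [-10.9, -2.5, 20.2]
finger_gap: 47.9
finger_force: 35.0
```

It's on the floor: contact at the expected height. I'll ease off, open partway so the fingers stay inside the bay walls, and withdraw.

```bash
python3 -m crank '[[30,0,0,-1,0,0,0],[30,0,0,-1,0,0,0],[58,0,0,-1,0,0,0],[66,0,0,-1,0,0,0],[72,0,0,-1,0,0,0],[72,0,0,-1,0,0,0],[72,0,0,-1,0,0,0]]' 10; python3 -m crank '[[72,0,0,-5,0,0,0],[72,0,0,-25,0,0,0],[72,0,0,-60,0,0,0],[72,0,0,-105,0,0,0],[72,0,0,-150,0,0,0],[50,0,0,-195,0,0,0],[20,0,0,-240,0,0,0],[0,0,0,-270,0,0,0],[0,0,0,-270,0,0,0]]' 30
python3 - <<'E'
from h import *
rot=np.deg2rad(3.2); ex=np.array([np.cos(rot),np.sin(rot)]); ey=np.array([-ex[1],ex[0]]); b=np.array([519.5,121])
p,W=cloud("wrist"); Z=W[...,2]; X=(W[...,:2]-b)@ex; Y=(W[...,:2]-b)@ey
m=(Z>62)&(Z<74)&(np.abs(X)<40)&(np.abs(Y)<72); print("pack",m.sum(),rect(W[m]),np.percentile(Z[m],[2,50,98]),np.percentile(X[m],[.5,99.5]),np.percentile(Y[m],[.5,99.5]))
m=(Z>100)&(Y>60)&(Y<130); q=Y[m]; print("lid",np.percentile(Z[m],[2,98]),np.percentile(q,[2,98]),np.polyfit(Z[m],q,1))
print(manip.read_state()["joints"].round(2))
cv2.imwrite("pics/w5.png",p[:,:,::-1])
E
```

```text
clock: 11.2
eef_pos: [518.9, 122.0, 0.5]
eef_rot: [3.142, -0.0, 1.627]
wrist_force: [0.1, 0.7, 0.2]
finger_gap: 67.5
finger_force: 0.0
clock: 12.1
eef_pos: [519.9, 122.2, 275.4]
eef_rot: [3.134, -0.001, 1.627]
wrist_force: [-0.1, 0.0, -0.2]
finger_gap: 38.7
finger_force: 0.0
pack 5442 [518.9, 121.4, 129.5, 48.8, -86.6] [67.36316668 70.37169829 72.21239932] [-24.33383772  23.39809465] [-63.5977556   65.08559019]
lid [116.09890936 243.01053305] [ 80.4455169 102.5276188] [ 0.11361421 65.02003613]
[ 0.16  0.2   1.42 -0.    1.52  0.11]
```

The pack lies flat between the ribs: top at 70.4 mm, centred within 1 mm. Now I bring the closed fingers round to the outside of the lid.

```bash
python3 -m crank '[[0,30,0,0,0,0,0],[0,75,0,0,0,0,0],[0,115,0,0,0,0,0],[0,139,0,0,0,0,0],[0,139,0,0,0,0,0],[0,139,0,30,0,0,0],[0,139,0,70,0,0,0],[0,139,0,95,0,0,0],[0,139,0,103,0,0,0],[0,139,0,103,0,0,0]]' 30; python3 -c "
from cell import manip as m; s=m.read_state(); print(s['joints'].round(2),s['wrist_force'].round(1))"
```

```text
clock: 13.15
eef_pos: [510.8, 259.9, 166.8]
eef_rot: [-3.14, 0.001, 1.626]
wrist_force: [-0.0, -0.1, 0.7]
finger_gap: 0.6
finger_force: 0.0
[ 0.41  0.36  1.46 -0.    1.32  0.35] [-0.  -0.1  0.7]
```

```bash
python3 -m crank '[[0,-20,0,0,0,0,0],[0,-38,0,0,0,0,0],[0,-52,0,0,0,0,0],[0,-66,0,1,0,0,0],[0,-79,0,3,0,0,0],[0,-94,0,8,0,0,0],[0,-108,0,14,0,0,0],[0,-121,0,22,0,0,0],[0,-134,0,32,0,0,0],[0,-134,0,32,0,0,0]]' 30;  python3 -m crank '[[0,-10,0,12,0,0,0],[0,-20,0,24,0,0,0],[0,-27,0,39,0,0,0],[0,-33,0,53,0,0,0],[0,-36,0,64,0,0,0],[0,-37,0,74,0,0,0],[0,-37,0,76,0,0,0]]' 30
```

```text
clock: 14.15
eef_pos: [517.9, 125.2, 133.7]
eef_rot: [-3.139, 0.001, 1.625]
wrist_force: [0.3, -0.6, -0.1]
finger_gap: 0.2
finger_force: 0.0
clock: 14.85
eef_pos: [520.1, 89.8, 58.3]
eef_rot: [-3.14, 0.0, 1.627]
wrist_force: [-0.7, -0.1, 1.0]
finger_gap: 0.5
finger_force: 0.3
```

```bash
python3 -m crank '[[0,0,0,2,0,0,0],[0,0,0,4,0,0,0],[0,0,0,5,0,0,0],[0,0,0,6,0,0,0],[0,0,0,6,0,0,0]]' 30; python3 - <<'E'
from h import *
rot=np.deg2rad(3.2); ex=np.array([np.cos(rot),np.sin(rot)]); ey=np.array([-ex[1],ex[0]]); b=np.array([519.5,121])
p,W=cloud("wrist"); Z=W[...,2]; X=(W[...,:2]-b)@ex; Y=(W[...,:2]-b)@ey
for y in(-60,-40,-15,0,20,40,60,75):
    m=(np.abs(Y-y)<3)&(np.abs(X)>15)&(np.abs(X)<55)&(Z<140)
    if m.sum()>10: print(y,np.percentile(Z[m],[10,50,90]).round(1))
E
```

```text
clock: 15.35
eef_pos: [520.9, 90.1, 57.2]
eef_rot: [3.14, 0.0, 1.627]
wrist_force: [-20.0, -4.6, 41.6]
finger_gap: 0.1
finger_force: 20.7
-40 [87.3 88.1 88.9]
-15 [87.8 88.7 89.6]
0 [87.8 88.8 89.7]
20 [87.9 88.8 89.8]
40 [87.4 88.2 89.1]
60 [87.4 88.3 89.1]
75 [87.4 88.3 89.2]
```

The lid reads flat at 88 mm, so it is shut; it was pressed with 41 N through the fingertips. I'll go up and over to look at the handle.

```bash
python3 -m crank '[[0,0,0,-10,0,0,0],[0,0,0,-50,0,0,0],[0,0,0,-95,0,0,0],[0,0,0,-140,0,0,0],[0,-30,5,-175,0,0,0],[0,-70,12,-205,0,0,0],[40,-105,18,-205,0,0,0],[40,-124,21,-205,0,0,0],[40,-124,21,-205,0,0,0],[40,-124,21,-205,0,0,0]]' 30; python3 - <<'E'
from h import *
rot=np.deg2rad(3.2); ex=np.array([np.cos(rot),np.sin(rot)]); ey=np.array([-ex[1],ex[0]]); b=np.array([519.5,121])
s=manip.read_state(); print(s["eef_pos"],s["eef_rot"],s["joints"].round(2),s["finger_gap"])
e1=np.r_[ex*np.cos(np.radians(35)),np.sin(np.radians(35))]; e2=np.r_[ey,0]; e3=np.cross(e1,e2)
out=[]
for cam in("wrist","top","side"):
    p,W=cloud(cam); hsv=cv2.cvtColor(p,cv2.COLOR_RGB2HSV); Z=W[...,2]
    X=(W[...,:2]-b)@ex; Y=(W[...,:2]-b)@ey
    near=np.isfinite(Z)&(np.hypot(W[...,0]-550,W[...,1]+33)<75)&(Z>60)&(Z<175)
    red=near&((hsv[...,0]<7)|(hsv[...,0]>173))&(hsv[...,1]>130)
    pan=near&(hsv[...,1]<40)&(hsv[...,2]>130)&~cv2.dilate(red.astype(np.uint8),np.ones((9,9))).astype(bool)
    o=np.median(W[pan]@e3); o=np.median((W[pan]@e3)[np.abs(W[pan]@e3-o)<6])
    if red.sum()<20: print(cam,"no red",red.sum()); continue
    h=W[red]@e3-o; print(cam,red.sum(),"panel off",round(o,1),"n",pan.sum(),"h",np.percentile(h,[5,50,95]).round(1))
    T=W[red][(h>45)&(h<53)]
    if len(T)>20:
        (a,c),wh,an=cv2.minAreaRect(np.float32(np.c_[T@e1,T@e2])); C=a*e1+c*e2+(o+49)*e3
        print("  top rect",np.round(wh,1),round(an,1),"centre@49out",C.round(1),"bayXY",((C[:2]-b)@ex).round(1),((C[:2]-b)@ey).round(1))
    L=near&0; m=(np.abs(X)<55)&(Y<-50)&(Y>-77)&(Z>70)&(Z<130)
    if m.any(): print("  lid free edge z",np.percentile(Z[m],[10,50,90]).round(1))
    if cam=="wrist": cv2.imwrite("pics/w6.png",p[:,:,::-1])
E
```

```text
clock: 16.4
eef_pos: [548.5, -32.2, 258.7]
eef_rot: [3.141, -0.0, 1.626]
wrist_force: [-0.1, 1.3, 0.0]
finger_gap: 29.1
finger_force: 0.0
[548.50236096 -32.22196228 258.69082536] [ 3.14132573e+00 -1.56569687e-04  1.62646625e+00] [-0.13  0.25  1.39  0.    1.5  -0.18] 29.091225486622672
wrist 3210 panel off -246.7 n 6644 h [14.5 39.7 47.4]
  top rect [15.7 87.7] 47.4 centre@49out [549.4 -31.6 141.6] bayXY 21.4 -154.0
  lid free edge z [86.9 88.6 97.3]
top no red 0
side 414 panel off -246.5 n 573 h [ 9.2 34.  48.7]
  top rect [18.3 88.1] 46.4 centre@49out [548.  -28.1 140.9] bayXY 20.1 -150.4
  lid free edge z [84.4 88.3 96.5]
```

View pics/w6.png

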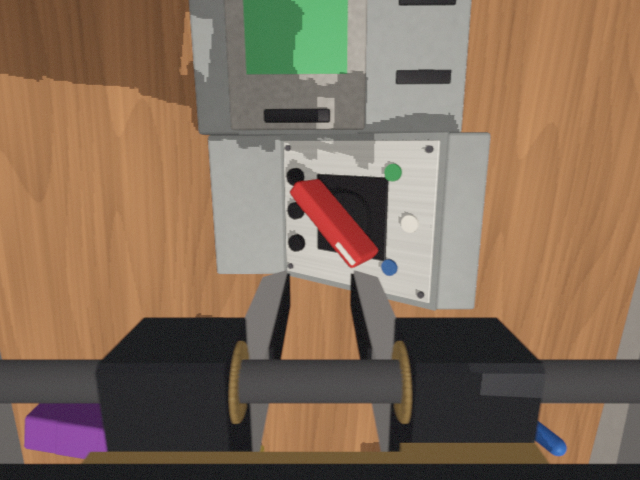

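The handle runs from (305,185) to its pointer at (360,258), by the blue mark at (389,267). The lid is shut above it. The axis at 49 mm out is (549.4, -31.6, 141.6), close to the nominal geometry. I'll spin the tool first, then tilt.

```bash
python3 -m crank '[[40,0,0,0,0,0,1.4],[40,0,0,0,0,0,1.4],[40,0,0,0,0,0,1.4],[40,0,0,0,0,0,1.4],[40,0,0,0,0,0,1.4],[40,0,0,0,0,0,1.4],[40,0,0,0,0,0,1.4],[40,0,0,0,0,0,1.4],[40,0,0,0,0,0,1.4],[40,0,0,0,0,0,1.4]]' 30;python3 -m crank '[[40,0,0,0,0,0,0.956],[40,0,0,0,0,0,0.956],[40,0,0,0,0,0,0.956],[40,0,0,0,0,0,0.956],[40,0,0,0,0,0,0.956],[40,0,0,0,0,0,0.956],[40,0,0,0,0,0,0.956],[40,0,0,0,0,0,0.956]]' 30; cat > sel.py <<'E'
from h import *
from scipy.spatial.transform import Rotation as Ro
rot=np.deg2rad(3.2); ex=np.array([np.cos(rot),np.sin(rot),0]); ey=np.array([-ex[1],ex[0],0])
e1=ex*np.cos(np.radians(35))+np.array([0,0,np.sin(np.radians(35))]); n=np.cross(e1,ey)
C=np.array([549.4,-31.6,141.6])-49*n   # axis at the panel
def go(out,sel):
    s=manip.read_state(); R0=Ro.from_euler('xyz',s["eef_rot"])
    y=-(-np.sin(sel)*e1+np.cos(sel)*ey); z=-n; x=np.cross(y,z)
    R1=Ro.from_matrix(np.c_[x,y,z])
    P=C+(out-36)*n
    print("tip out",((s["eef_pos"]-C)@n+36).round(1),"shift",R0.inv().apply(P-s["eef_pos"]).round(1),"turn",(R0.inv()*R1).as_rotvec().round(3),"P",P.round(1),"joints",s["joints"].round(2))
E
python3 -c "
from sel import *
go(88,-0.785)"
```

```text
clock: 17.55
eef_pos: [548.4, -31.6, 258.7]
eef_rot: [-3.142, -0.0, 0.222]
wrist_force: [1.0, -0.5, 0.3]
finger_gap: 37.5
finger_force: 0.0
clock: 18.35
eef_pos: [548.5, -31.8, 258.7]
eef_rot: [-3.141, -0.0, -0.729]
wrist_force: [1.0, 0.6, 0.8]
finger_gap: 37.5
finger_force: 0.0
tip out 181.4 shift [ -0.7   0.5 114.6] turn [0.432 0.432 0.   ] P [547.7 -31.7 144.1] joints [-0.12  0.25  1.39  0.    1.5   2.18]
```

```bash
python3 -m crank '[[40,0,0,0,0.11,0.11,0],[40,0,0,0,0.21,0.21,0],[40,0,0,0,0.32,0.32,0],[40,0,0,10,0.432,0.432,0],[40,0,0,40,0.432,0.432,0],[40,0,0,75,0.432,0.432,0],[40,0,0,105,0.432,0.432,0],[40,0,0,115,0.432,0.432,0],[40,0,0,115,0.432,0.432,0],[40,0,0,115,0.432,0.432,0]]' 30; python3 - <<'E'
from sel import *
go(18,-0.785)
p,W=cloud("wrist"); hsv=cv2.cvtColor(p,cv2.COLOR_RGB2HSV)
s=manip.read_state(); R0=Ro.from_euler('xyz',s["eef_rot"])
red=np.isfinite(W[...,2])&((hsv[...,0]<7)|(hsv[...,0]>173))&(hsv[...,1]>130)&(np.linalg.norm(np.nan_to_num(W)-C,axis=-1)<90)
h=(W[red]-C)@n; T=W[red][(h>44)&(h<54)]; Q=R0.inv().apply(T-s["eef_pos"])
print(red.sum(),len(T),np.percentile(h,[5,50,95]),"tool coords of bar top",np.percentile(Q,[1,50,99],axis=0).round(1),cv2.minAreaRect(np.float32(Q[:,:2])))
cv2.imwrite("pics/w7.png",p[:,:,::-1])
E
```

```text
clock: 19.35
eef_pos: [549.3, -32.5, 145.0]
eef_rot: [-2.681, -0.419, -0.828]
wrist_force: [-0.0, -0.5, 0.4]
finger_gap: 37.5
finger_force: 0.0
tip out 87.9 shift [-2.   0.7 69.9] turn [-0.001 -0.001  0.001] P [587.8 -29.5  86.7] joints [-0.21  0.01  2.07  0.33  0.49  1.85]
3943 3331 [21.34980632 46.00450463 47.30680382] tool coords of bar top [[-43.9  -7.1   4.3]
 [ -2.8   1.3   5.9]
 [ 41.1   9.1   7.9]] ((-1.7107200622558594, 1.0508747100830078), (15.30338191986084, 88.26689910888672), 87.39054107666016)
```

View pics/w7.png

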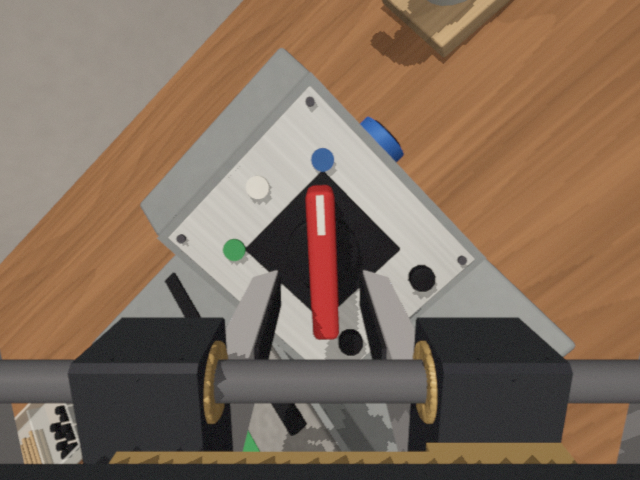

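The bar at (322,262) lies between the fingers with its pointer at the blue mark, and the fingers clear the knobs at (421,278) and (350,340). I'll move in and grip.

```bash
python3 -m crank '[[40,-2,1,15,0,0,0],[40,-2,1,35,0,0,0],[40,-2,1,52,0,0,0],[40,-2,1,63,0,0,0],[40,-2,1,68,0,0,0],[40,-2,1,69,0,0,0],[10,-2,1,69,0,0,0],[10,-2,1,69,0,0,0],[10,-2,1,69,0,0,0],[10,-2,1,69,0,0,0]]' 40;python3 -m crank '[[10,0,0,0,0,0,0],[10,0,0,0,0,0,0]]' 40; python3 -c "
from sel import *
go(18,0)"
```

```text
clock: 20.4
eef_pos: [586.5, -29.6, 86.5]
eef_rot: [-2.681, -0.418, -0.828]
wrist_force: [-2.2, 2.2, 4.6]
finger_gap: 16.0
finger_force: 39.6
clock: 20.6
eef_pos: [586.5, -29.6, 86.5]
eef_rot: [-2.681, -0.419, -0.828]
wrist_force: [-3.3, 3.4, 6.6]
finger_gap: 15.8
finger_force: 39.6
tip out 18.5 shift [ 0.7 -0.9  0.5] turn [-0.001 -0.001 -0.785] P [587.8 -29.5  86.7] joints [-0.18  0.2   2.03  0.41  0.35  1.77]
```

```bash
python3 -m crank '[[10,0,0,0,0,0,-0.1],[10,0,0,0,0,0,-0.2],[10,0,0,0,0,0,-0.3],[10,0,0,0,0,0,-0.4]]' 40; python3 -c "
from sel import *
go(18,0)"
```

```text
clock: 21.0
eef_pos: [586.6, -29.7, 86.5]
eef_rot: [-2.886, -0.563, -0.4]
wrist_force: [-3.4, 1.8, 6.2]
finger_gap: 15.6
finger_force: 39.9
tip out 18.5 shift [ 0.9 -0.6  0.5] turn [-0.    -0.001 -0.381] P [587.8 -29.5  86.7] joints [-0.18  0.2   2.03  0.41  0.35  1.36]
```

Good: it tracks well. On to centre, then dwell there.

```bash
python3 -m crank '[[10,0,0,0,0,0,-0.1],[10,0,0,0,0,0,-0.2],[10,0,0,0,0,0,-0.3],[10,0,0,0,0,0,-0.36],[10,0,0,0,0,0,-0.381],[10,0,0,0,0,0,-0.381]]' 40; python3 - <<'E'
from sel import *
go(18,0)
for cam in("wrist","side"):
    s=manip.read_state(); p,W=cloud(cam); hsv=cv2.cvtColor(p,cv2.COLOR_RGB2HSV)
    red=np.isfinite(W[...,2])&((hsv[...,0]<7)|(hsv[...,0]>173))&(hsv[...,1]>130)&(np.linalg.norm(np.nan_to_num(W)-C,axis=-1)<90)
    h=(W[red]-C)@n; T=W[red][(h>42)&(h<56)]-C; 
    a,b=T@e1,T@ey
    if len(T)>30: vx,vy,x0,y0=cv2.fitLine(np.float32(np.c_[a,b]),cv2.DIST_HUBER,0,.01,.01).ravel(); print(cam,len(T),"bar angle deg",np.degrees(np.arctan(vy/vx)).round(1),"at",x0.round(1),y0.round(1))
E
```

```text
clock: 21.6
eef_pos: [586.6, -29.8, 86.5]
eef_rot: [-3.139, -0.612, 0.051]
wrist_force: [-2.0, 1.8, 6.2]
finger_gap: 15.7
finger_force: 39.8
tip out 18.5 shift [ 1.1 -0.3  0.5] turn [-0.    -0.001 -0.004] P [587.8 -29.5  86.7] joints [-0.18  0.2   2.03  0.41  0.35  0.99]
wrist 5674 bar angle deg 1.0 at 7.4 0.1
side 51 bar angle deg 11.8 at 21.9 5.0
```

The bar reads 1° from straight up, which is centre off. Now the dwell of more than 1 s.

```bash
python3 -m crank '[[10,0,0,0,0,0,0],[10,0,0,0,0,0,0],[10,0,0,0,0,0,0],[10,0,0,0,0,0,0],[10,0,0,0,0,0,0],[10,0,0,0,0,0,0],[10,0,0,0,0,0,0],[10,0,0,0,0,0,0],[10,0,0,0,0,0,0],[10,0,0,0,0,0,0]]' 40; python3 -m crank '[[10,0,0,0,0,0,0],[10,0,0,0,0,0,0],[10,0,0,0,0,0,0],[10,0,0,0,0,0,0],[10,0,0,0,0,0,0],[10,0,0,0,0,0,0]]' 40; python3 -m crank '[[10,0,0,0,0,0,-0.1],[10,0,0,0,0,0,-0.2],[10,0,0,0,0,0,-0.3],[10,0,0,0,0,0,-0.4],[10,0,0,0,0,0,-0.5],[10,0,0,0,0,0,-0.6],[10,0,0,0,0,0,-0.7],[10,0,0,0,0,0,-0.77],[10,0,0,0,0,0,-0.787],[10,0,0,0,0,0,-0.787]]' 40; python3 - <<'E'
from sel import *
go(18,0.785)
s=manip.read_state(); print(s["wrist_force"].round(1),s["moment"].round(2))
p,W=cloud("wrist"); hsv=cv2.cvtColor(p,cv2.COLOR_RGB2HSV)
red=np.isfinite(W[...,2])&((hsv[...,0]<7)|(hsv[...,0]>173))&(hsv[...,1]>130)&(np.linalg.norm(np.nan_to_num(W)-C,axis=-1)<90)
h=(W[red]-C)@n; T=W[red][(h>42)&(h<56)]-C; a,b=T@e1,T@ey
vx,vy,x0,y0=cv2.fitLine(np.float32(np.c_[a,b]),cv2.DIST_HUBER,0,.01,.01).ravel(); print(len(T),"bar angle deg",np.degrees(np.arctan(vy/vx)).round(1))
E
```

```text
clock: 22.7
eef_pos: [586.6, -29.8, 86.5]
eef_rot: [-3.139, -0.612, 0.051]
wrist_force: [-2.7, 1.3, 6.3]
finger_gap: 15.7
finger_force: 39.8
clock: 23.3
eef_pos: [586.6, -29.8, 86.5]
eef_rot: [-3.139, -0.612, 0.051]
wrist_force: [-3.3, 1.4, 6.5]
finger_gap: 15.5
finger_force: 39.8
clock: 24.3
eef_pos: [586.7, -29.9, 86.6]
eef_rot: [2.681, -0.419, 0.939]
wrist_force: [-2.2, 0.6, 5.4]
finger_gap: 15.8
finger_force: 39.9
tip out 18.5 shift [1.  0.4 0.5] turn [ 0.001 -0.001 -0.002] P [587.8 -29.5  86.7] joints [-0.18  0.2   2.03  0.41  0.35  0.2 ]
[-2.2  0.6  5.4] [ 0.43 -0.18  0.2 ]
5659 bar angle deg 45.8
```

The bar is at 45.8°, on the green mark. I'll release, withdraw square to the panel and check.

```bash
python3 -m crank '[[40,0,0,0,0,0,0],[40,0,0,0,0,0,0],[40,0,0,0,0,0,0],[40,0,0,0,0,0,0],[40,0,0,0,0,0,0],[40,0,0,-15,0,0,0],[40,0,0,-45,0,0,0],[40,0,0,-90,0,0,0],[40,0,0,-135,0,0,0],[40,0,0,-150,0,0,0]]' 40; python3 - <<'E'
from sel import *
p,W=cloud("wrist"); hsv=cv2.cvtColor(p,cv2.COLOR_RGB2HSV)
red=np.isfinite(W[...,2])&((hsv[...,0]<7)|(hsv[...,0]>173))&(hsv[...,1]>130)&(np.linalg.norm(np.nan_to_num(W)-C,axis=-1)<90)
h=(W[red]-C)@n; T=W[red][(h>42)&(h<56)]-C; a,b=T@e1,T@ey
vx,vy,x0,y0=cv2.fitLine(np.float32(np.c_[a,b]),cv2.DIST_HUBER,0,.01,.01).ravel(); print(len(T),"bar angle deg",np.degrees(np.arctan(vy/vx)).round(1))
q=np.array([519.5,121])
X=(W[...,:2]-q)@ex[:2]; Y=(W[...,:2]-q)@ey[:2]
p2,W2=cloud("side"); X2=(W2[...,:2]-q)@ex[:2]; Y2=(W2[...,:2]-q)@ey[:2]
for y in(-70,-50,-30,30,60): m=(np.abs(Y2-y)<4)&(np.abs(X2)>33)&(np.abs(X2)<60)&(W2[...,2]>60)&(W2[...,2]<140); print(y,m.sum(),np.median(W2[m][:,2]).round(1))
cv2.imwrite("pics/end.png",np.hstack([cv2.resize(p,(400,300)),cv2.resize(p2[80:380,130:530],(400,300))])[:,:,::-1])
E
```

```text
clock: 25.35
eef_pos: [499.7, -34.9, 212.4]
eef_rot: [2.678, -0.421, 0.94]
wrist_force: [0.1, -0.1, 0.0]
finger_gap: 37.4
finger_force: 0.0
2008 bar angle deg 45.9
-70 50 86.6
-50 50 85.9
-30 55 87.7
30 63 87.5
60 64 87.2
```

View pics/end.png

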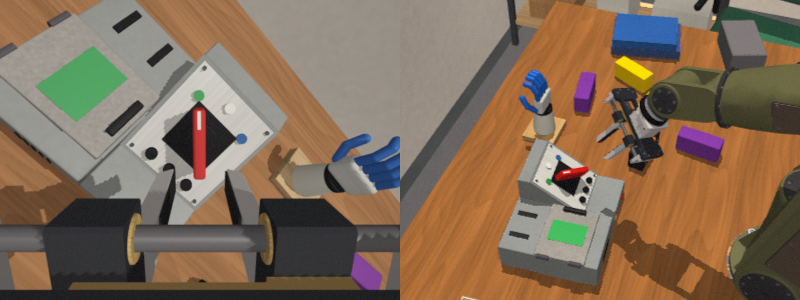

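The handle at (200,140) points to the green mark at (198,97), the lid is flat and shut, and the robot is clear of everything. I'm handing in.

```bash
python3 -c "
from cell import manip
print(manip.sign_off())"
```

```text
the job is handed in; nothing more can be done
None
```

The job is handed in: the green-banded pack lies flat between the bay's ribs, the lid is pressed shut, and the handle went from blue to centre off for about 1.7 s and then to the green mark, all in about 25 s; the outcome of the judging was not shown.

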